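# Fit a fresh intake filter to the watch water-resistance tester

### The arm

A 7-joint arm with a two-finger parallel gripper is mounted at the origin on the work surface. World frame = base frame: x ahead of the robot, y to its left, z up, the work surface at z = 0. Lengths are in m, angles in rad, forces in N, time in s.
With the tool pointing down it reaches from about 0.4 to 0.875 m from the base axis. Payload 19.3 kg.
Tool frame: the origin (TCP) lies between the finger pads; the fingertips stand 25 mm ahead of it and the grasp point (between the pads) lies 6 mm ahead of it; z points along the fingers, y is the direction in which the jaws open and shut (so a half turn about z gives the same grasp; the last joint's range is limited). The gripper opens to 85 mm and grips with 20 to 120 N. Pads are 22 mm wide; open, the fingers measure 114 mm over their backs; the gripper's body (76 mm by 85 mm) begins 54 mm behind the grasp point. The pads swing forward as they close: fully open they stand 13 mm farther back than shut.
Start: joints at [-1.173, 0.521, -0.036, 1.599, 0.021, 1.021, -0.113], TCP at [0.282, 0.558, 0.256] pointing down, gripper open.
Joint ranges: [-2.91, 2.91], [-0.3, 2.13], [-1.5, 1.42], [0.17, 2.43], [-1.26, 4.41], [0.16, 1.93], [-2.52, 2.52]. Speed limits (rad/s): [1.89, 1.89, 2.39, 2.39, 3.01, 3.01, 3.01].

### API

Orientations are given as a 3x3 rotation matrix whose columns are the frame's x, y, z axes.
In Python, from workcell import env gives the robot as it stands. The module is installed in compiled form; this text tells all that it offers.
- The arm moves only by the tool drive_tool, never from a script. Its argument "targets" is a list of rows, each a list of 4 numbers: the shift along the tool's x, y, z in cm, then the turn about the tool's z in degrees. A call has 1 to 20 rows; each row shifts and turns the pose as measured when the row begins, along the tool's axes as they then stand; what a row does not reach is not made up. A row lasts 1/8 s, in which the tool goes at most 62.5 mm and 10.7 degrees, less where a joint would pass 70% of its speed; a pose out of reach is approached as far as the arm can. A call is refused whole if a number of a shift passes 6.25 or a number of a turn 10.7, either way. A call with a gripper value outside its range is refused whole. "hand" is the opening, from 0 (shut) to 1 (fully open), set as the call begins (left out, the last holds). The fingers move at their own pace and stop on an object; the grip force is fixed at half the most. Time passes only in rows, so rows that do not move let the fingers close. It gives the time, the measured TCP pose, the force and the opening at its end, in the units of the state.
- env.get_obs(): the state, without advancing time (a new reading comes with each control period).
- env.grab_frame(name): name is "scene" or "side" or "wrist"; returns a dict with "color" (384x512x3 uint8, red, green, blue), "depth" (384x512 float32, m along the optical axis (not along the pixel's ray), 0 where there is no reading), "fovy" (degrees; the focal length in pixels is half the picture's height over the tangent of half this angle, whatever the lens; pixels are square), "cx", "cy" (the principal point, pixels), "distortion" ([k1, k2, p1, p2, k3] as OpenCV has them; the pictures are not rectified), "rvec" (rotation vector, rad) and "tvec" (3), from world to camera coordinates, as OpenCV has them. Camera axes: x right, y down, z forward; pixel columns grow to the right and rows downward; lengths in m; the calibration is good to about 2 mm. A picture is of the moment at which its call begins.
- env.hand_in(): hands the job in, once; it reports no verdict.
The state is a dict: "time": time; "joints": joint angles; "qd": joint speeds; "joint_torque": joint torques, N m; "tool_pos": TCP position; "orientation": TCP orientation; "contact_force": force on the tool from outside, world axes, zero at the start; "ft_torque": the same for the moment, N m; "width": finger opening in m.
Only numpy, scipy, OpenCV 4.12 (cv2) and the standard library are available. Lean on these libraries where they do the work, as an engineer would, in place of code of your own. Each camera call takes 0.05 s, during which the arm holds its last target. There are 200 camera calls.

### The job

Take the fresh filter tube (the one with the white sleeve) from the wooden rack and push its stem straight down into the blue push-fit port on the water-resistance tester, past the seal until it bottoms, then let go of it. Leave the brown used filter in the rack and everything else on the bench where it is.

Things in the scene. Friction and masses are not known exactly. Their poses are not given: they have to be found in the camera images.
- fresh_filter: Fresh intake filter, 60 g, round, 108 mm tall, upright in the rack. From its tip up: metal stem 12 mm across, 40 mm long (lowest 4 mm tapers to 8.4 mm; black line 26 to 28 mm up, just above the port when home), cap 26 mm across to 50 mm, WHITE sleeve 24 mm across to 100 mm, flat cap 26 mm across to 108 mm with a white top. Origin: centre of the stem's tip, z up the tube.
- used_filter: Used intake filter, the same in all sizes but with a dark BROWN sleeve and brown top face; it stands in the rack's other hole and stays there. Origin at the centre of its stem's tip, z up along the tube.
- rack: Dark wooden rack, fixed, 46 mm (its x) by 120 mm (its y) by 40 mm high. Two holes of 13.5 mm diameter, 30 mm deep, at x = 0, y = +32 and -32 mm; the two filters may stand either way round, loosely, stem tips 10 mm above the bench. Origin at the centre of its underside, z up.
- tester: Water-resistance tester for watches, fixed: light grey casing 170 mm (its x) by 230 mm (its y), deck 50 mm above the bench; gauge, display and keys on its -x side. On the deck a round test chamber 104 mm across centred at x = 12, y = 45 mm, top 100 mm above the bench, and the blue intake port at x = -5, y = -75 mm. Origin at the centre of its underside, z up.
- port_mouth (a point): Centre of the mouth of the push-fit intake port on the tester, 80 mm above the bench: an upright fitting with a steel nut and a flared BLUE release ring 27 mm across. The mouth is funnelled, narrowing over 5 mm to a bore of 13.6 mm. z up along the bore.
- port_floor (a point): Centre of the floor of the port's bore, 26 mm below the mouth, where the stem bottoms; z up. A sprung seal 12 mm above the floor narrows the bore to 9 mm: a stem only set down or dropped stops on it about 6 to 12 mm short of the floor. Pushing past it takes 10 to 20 N straight down while moving, from there to the floor, where it stops hard; the seal then holds the tube by friction.
- watch_stand: Bystander: aluminium stand 110 mm tall on a round base 70 mm across, its spring clip gripping a steel watch case 43 mm across. Leave alone. Origin at the centre of its underside.
- tray: Bystander: clear acrylic tray, 120 by 170 by 18 mm, with watch parts in it. Leave alone. Origin at the centre of its underside.
- loupe: Bystander: steel loupe, 34 mm across, 30 mm tall. Leave alone. Origin at the centre of its underside.
- screwdriver: Bystander: yellow plastic screwdriver, 130 mm long, lying. Leave alone. Origin under it, x along its length.
- ring_dish: Bystander: grey ceramic ring dish, 80 mm across, 20 mm tall. Leave alone. Origin at the centre of its underside.
- tweezers: Bystander: steel tweezers, about 125 mm long, lying along their x. Leave alone. Origin under them.
- fresh_filter_grip (a point): A point on the fresh filter's axis in its white sleeve, 78 mm above the stem's tip and 30 mm below its flat top: where to grip it, 24 mm wide from any side.
Not all that is in view belongs to the job. What is shaped like the fresh_filter but turquoise is not meant.

How it is judged:
By the outcome, as a careful person would: the job done as asked, in the order asked, and still so for the second after the job is handed in, with the robot touching nothing.
It also fails if it takes over 42 s, if anything falls off the work surface, if the arm or the gripper's body presses on something with over 40 N, if the wrist force passes 120 N, or if a joint passes its speed limit or range.

## Working session

There is one attempt and no reset: what is moved stays moved. The work goes in short steps, Python scripts to look and compute and a tool call to move; the robot and the scene stay as the last step left them, time stands still between calls to the robot, and variables do not carry over. Pictures are saved under pics/ and viewed, about 8 in all and at most 12, crops included, and the job is handed in when it is done.

Besides the shell and the picture viewer there is one more tool, called after "Call:" as a command line: name --pt "numbers of a row" for each row, then --argument value for the rest. drive_tool: Moves the arm, as the interface text tells. Its arguments: {"type":"object","properties":{"targets":{"type":"array","items":{"type":"array","items":{"type":"number"}}},"hand":{"type":"number"}},"required":["targets"]}

```bash
mkdir -p pics; cat > h.py <<'E'
import numpy as np, cv2
from workcell import env
def K(f):
    h=f["color"].shape[0]; F=h/2/np.tan(np.radians(f["fovy"])/2)
    return np.array([[F,0,f["cx"]],[0,F,f["cy"]],[0,0,1]])
def grab(n,fn=None):
    f=env.grab_frame(n)
    if fn: cv2.imwrite("pics/"+fn,cv2.cvtColor(f["color"],cv2.COLOR_RGB2BGR))
    return f
def rays(f,uv):
    p=cv2.undistortPoints(np.array(uv,float).reshape(-1,1,2),K(f),np.array(f["distortion"],float)).reshape(-1,2)
    R=cv2.Rodrigues(np.array(f["rvec"],float))[0]; t=np.array(f["tvec"],float).ravel()
    return -R.T@t, np.c_[p,np.ones(len(p))]@R   # dirs with unit depth
def onplane(f,uv,z):
    c,d=rays(f,uv); return c+d*((z-c[2])/d[:,2])[:,None]
def bydepth(f,uv):
    c,d=rays(f,uv); return c+d*np.array([f["depth"][int(round(v)),int(round(u))] for u,v in uv])[:,None]
E
python3 - <<'E'
from h import *
a=grab("scene","a1.png"); b=grab("side","b1.png"); c=grab("wrist","c1.png")
im=np.vstack([cv2.imread("pics/a1.png")])
cv2.imwrite("pics/ab.png",cv2.resize(np.hstack([cv2.imread("pics/b1.png"),cv2.imread("pics/c1.png")]),(800,300)))
o=env.get_obs(); print(o["time"],o["tool_pos"],o["orientation"],o["width"])
for f in (a,b,c): print(rays(f,[[256,192]]))
E
```

```text
0.15 [0.28177156 0.55765201 0.25588729] [[-8.92519424e-01  4.51008843e-01 -3.17626158e-04]
 [ 4.51008951e-01  8.92519108e-01 -7.53710878e-04]
 [-5.64428556e-05 -8.15953839e-04 -9.99999666e-01]] 0.08561553706807283
(array([ 0.92719442, -0.62368616,  0.54498544]), array([[-0.41732287,  0.74461071, -0.52216105]]))
(array([ 0.27533176, -0.79434627,  0.87955938]), array([[ 0.25648508,  0.70149074, -0.66504909]]))
(array([0.21391248, 0.59150654, 0.37276999]), array([[ 0.26418203, -0.12389637, -0.95653146]]))
```

View pics/a1.png

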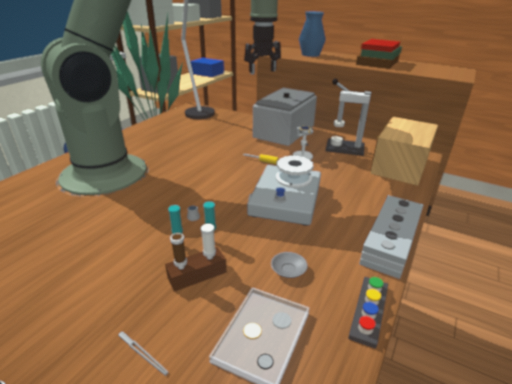

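View pics/ab.png

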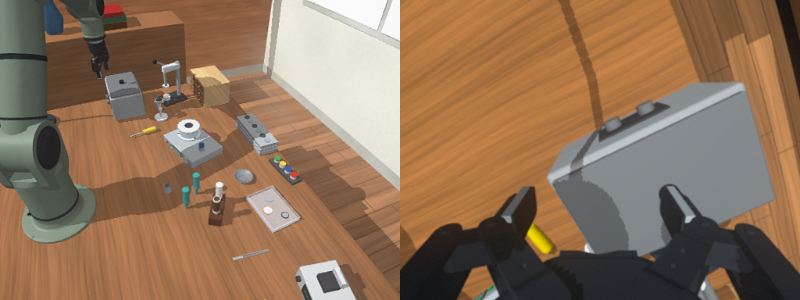

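The scene view shows the rack at about (195,265), with the white tube at (208,240) and the brown one at (179,248). Two turquoise decoys stand behind it, and the blue port is at (280,192). The side view shows the same layout, with the rack at about (277,265) and the port at (257,187). Next I'll crop these areas.

```bash
python3 - <<'E'
from h import *
a=cv2.imread("pics/a1.png");b=cv2.imread("pics/b1.png")
A=cv2.resize(a[145:295,150:330],None,fx=4,fy=4)[:, :720]; 
B=cv2.resize(b[140:300,190:310],None,fx=3.75,fy=3.75,interpolation=cv2.INTER_CUBIC)
A=cv2.resize(A,(440,367)); cv2.imwrite("pics/z1.png",cv2.resize(np.hstack([cv2.resize(a[145:295,150:330],(540,450)),cv2.resize(b[140:300,195:288],(260,450))]),(800,450)))
f=grab("scene");g=grab("side")
for n,F in(("scene",f),("side",g)):
    hsv=cv2.cvtColor(F["color"],cv2.COLOR_RGB2HSV)
    for nm,lo,hi in(("blue",(108,90,40),(128,255,255)),("teal",(80,100,50),(100,255,255)),("white",(0,0,185),(180,40,255))):
        m=cv2.inRange(hsv,lo,hi); N,l,s,c=cv2.connectedComponentsWithStats(m)
        for i in range(1,N):
            if 12<s[i,4]<900 and 130<c[i][1]<300 and 150<c[i][0]<330:
                p=bydepth(F,[c[i]])[0]; print(n,nm,s[i],c[i].round(1),p.round(3))
E
```

```text
scene blue [277 188   7   8  52] [280.  191.5] [0.608 0.072 0.081]
scene teal [204 202  11  23 184] [209.1 212. ] [ 0.52  -0.112  0.095]
scene teal [169 205  13  28 247] [175.  218.1] [ 0.462 -0.163  0.088]
scene white [277 155  36  18 401] [294.9 163.5] [0.59  0.199 0.102]
scene white [258 166  39  26 453] [272.6 179.1] [0.537 0.169 0.05 ]
scene white [311 171   8   6  32] [314.8 173.4] [0.629 0.264 0.051]
scene white [201 224  13   8  84] [207.  227.4] [ 0.568 -0.183  0.116]
side blue [255 182   6   8  38] [257.3 185.4] [0.604 0.091 0.069]
side teal [247 221   8  27 165] [250.9 232.2] [ 0.506 -0.115  0.087]
side teal [233 239   9  28 179] [237.3 250.5] [ 0.449 -0.164  0.085]
side white [201 151  12   3  17] [206.8 152.4] [0.51  0.416 0.012]
side white [210 153  54  41 897] [234.2 172.6] [0.551 0.178 0.074]
side white [315 218   6   5  17] [317.1 220.1] [ 0.744 -0.083  0.017]
side white [276 233   9  19  89] [279.1 239.8] [ 0.561 -0.192  0.114]
side white [272 252  10   7  17] [275.6 256.1] [ 0.529 -0.242  0.116]
```

View pics/z1.png

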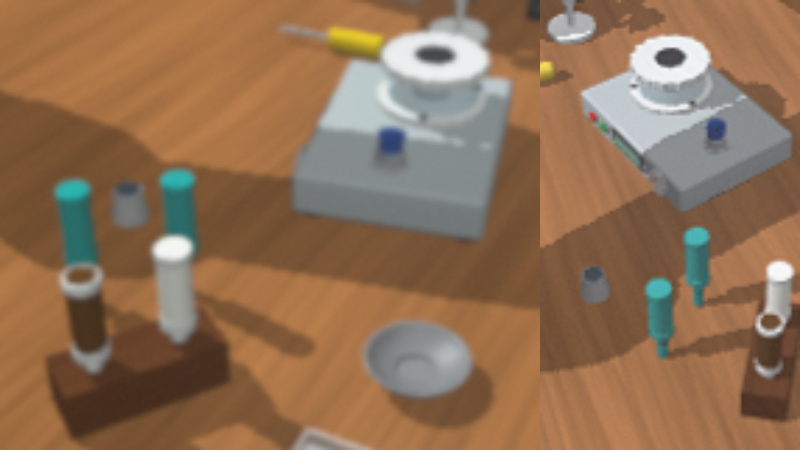

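The zoom shows the fresh tube (white top) in the far hole of the rack and the brown one in the near hole. The loupe and two turquoise tubes stand to the left, and the blue port is on the tester deck. The rough estimates are fresh (0.566,-0.186), used (0.530,-0.243) and port (0.607,0.078). I'll plan the transfer rows, turning the jaws perpendicular to the rack's line.

```bash
cat >> h.py <<'E'
def plan(goal,turn,n):
    o=env.get_obs(); R=o["orientation"]; p=o["tool_pos"]; d=(np.array(goal)-p)/n
    out=[]
    for k in range(n):
        Rk=R@cv2.Rodrigues(np.array([0,0,np.radians(turn/n*k)]))[0]
        out.append([*(Rk.T@d*100).round(2).tolist(),round(turn/n,1)])
    print(out)
E
python3 -c "
from h import *
plan([.566,-.17,.27],96,20)"
```

```text
[[-2.91, -2.61, -0.07, 4.8], [-3.12, -2.35, -0.07, 4.8], [-3.3, -2.09, -0.07, 4.8], [-3.47, -1.8, -0.07, 4.8], [-3.6, -1.51, -0.07, 4.8], [-3.72, -1.2, -0.07, 4.8], [-3.81, -0.88, -0.07, 4.8], [-3.87, -0.56, -0.07, 4.8], [-3.9, -0.24, -0.07, 4.8], [-3.91, 0.09, -0.07, 4.8], [-3.88, 0.42, -0.07, 4.8], [-3.84, 0.74, -0.07, 4.8], [-3.76, 1.06, -0.07, 4.8], [-3.66, 1.37, -0.07, 4.8], [-3.53, 1.67, -0.07, 4.8], [-3.38, 1.96, -0.07, 4.8], [-3.2, 2.24, -0.07, 4.8], [-3.0, 2.5, -0.07, 4.8], [-2.78, 2.74, -0.07, 4.8], [-2.55, 2.96, -0.07, 4.8]]
```

Call:
drive_tool --pt "-2.9 -2.6 -0.1 4.8" --pt "-3.1 -2.4 -0.1 4.8" --pt "-3.3 -2.1 -0.1 4.8" --pt "-3.5 -1.8 -0.1 4.8" --pt "-3.6 -1.5 -0.1 4.8" --pt "-3.7 -1.2 -0.1 4.8" --pt "-3.8 -0.9 -0.1 4.8" --pt "-3.9 -0.6 -0.1 4.8" --pt "-3.9 -0.2 -0.1 4.8" --pt "-3.9 0.1 -0.1 4.8" --pt "-3.9 0.4 -0.1 4.8" --pt "-3.8 0.7 -0.1 4.8" --pt "-3.8 1.1 -0.1 4.8" --pt "-3.7 1.4 -0.1 4.8"

```text
time: 2.0
tool_pos: [0.4763, 0.0297, 0.2702]
orientation: [[0.103, 0.995, 0.001], [0.995, -0.103, 0.002], [0.002, 0.0, -1.0]]
contact_force: [1.0, 1.2, -1.1]
width: 0.0854
```

```bash
python3 -c "
from h import *
f=grab('wrist','w1.png'); o=env.get_obs(); print(o['time'],o['tool_pos'],o['orientation'].round(3).tolist(),o['joints'].round(2))
plan([.566,-.17,.27],96-67,6)
hsv=cv2.cvtColor(f['color'],cv2.COLOR_RGB2HSV)
m=cv2.inRange(hsv,(108,90,40),(128,255,255)); N,l,s,c=cv2.connectedComponentsWithStats(m)
for i in range(1,N):
    if s[i,4]>40: print(s[i],c[i],onplane(f,[c[i]],.08),bydepth(f,[c[i]]))
"
```

```text
2.05 [0.47752115 0.02486794 0.27059002] [[0.112, 0.994, 0.002], [0.994, -0.112, -0.0], [0.0, 0.002, -1.0]] [-0.51  0.29  0.42  1.98 -0.15  0.91 -0.13]
[[-3.06, 1.83, 0.01, 4.8], [-2.9, 2.08, 0.01, 4.8], [-2.71, 2.32, 0.01, 4.8], [-2.51, 2.54, 0.01, 4.8], [-2.28, 2.74, 0.01, 4.8], [-2.04, 2.92, 0.01, 4.8]]
[349 107  24  23 413] [360.82324455 117.99031477] [[0.59840802 0.08314775 0.08      ]] [[0.60355816 0.08224802 0.06640193]]
```

View pics/w1.png

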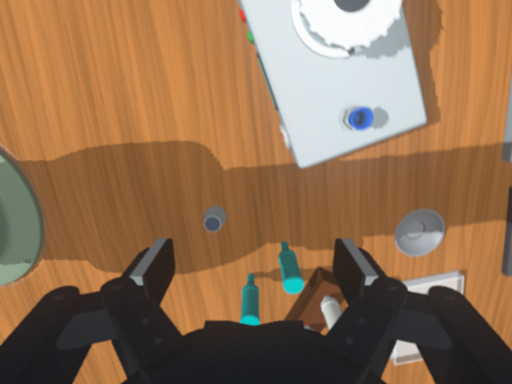

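The wrist view shows the port's blue ring at (361,118), the fresh tube at (333,310) partly hidden by the gripper, the turquoise tubes at (290,270) and (250,300), and the loupe at (213,218). I'll move to where the wrist camera can see the rack clearly.

```bash
python3 -c "
from h import *
plan([.528,-.245,.27],27,8)"
```

```text
[[-3.28, 1.01, 0.01, 3.4], [-3.22, 1.2, 0.01, 3.4], [-3.14, 1.38, 0.01, 3.4], [-3.05, 1.57, 0.01, 3.4], [-2.96, 1.74, 0.01, 3.4], [-2.85, 1.91, 0.01, 3.4], [-2.73, 2.08, 0.01, 3.4], [-2.6, 2.24, 0.01, 3.4]]
```

Call:
drive_tool --pt "-3.3 1.0 0 3.4" --pt "-3.2 1.2 0 3.4" --pt "-3.1 1.4 0 3.4" --pt "-3.1 1.6 0 3.4" --pt "-3.0 1.7 0 3.4" --pt "-2.9 1.9 0 3.4" --pt "-2.7 2.1 0 3.4" --pt "-2.6 2.2 0 3.4" --pt "0 0 0 0"

```text
time: 3.18
tool_pos: [0.5267, -0.2552, 0.2705]
orientation: [[0.567, 0.824, 0.002], [0.824, -0.567, -0.0], [0.001, 0.002, -1.0]]
contact_force: [-0.8, 0.2, -0.0]
width: 0.0855
```

```bash
python3 -c "
from h import *
f=grab('wrist','w2.png'); o=env.get_obs(); print(o['time'],o['tool_pos'],o['orientation'].round(3).tolist(),np.abs(o['qd']).max())
hsv=cv2.cvtColor(f['color'],cv2.COLOR_RGB2HSV)
for nm,lo,hi,z in(('blue',(108,90,40),(128,255,255),.08),('white',(0,0,185),(180,40,255),.118)):
    m=cv2.inRange(hsv,lo,hi); N,l,s,c=cv2.connectedComponentsWithStats(m)
    for i in range(1,N):
        if s[i,4]>60: print(nm,s[i],c[i].round(1),onplane(f,[c[i]],z).round(4),bydepth(f,[c[i]]).round(4))
"
```

```text
3.225 [ 0.52681276 -0.25376419  0.2703931 ] [[0.565, 0.825, 0.002], [0.825, -0.565, 0.001], [0.002, 0.001, -1.0]] 0.03060163217193718
white [  326     0   144   161 11275] [395.   78.7] [[ 0.6924 -0.2454  0.118 ]] [[ 0.746  -0.2673  0.0032]]
white [233  87  27  28 596] [245.9 100.2] [[ 0.5653 -0.1832  0.118 ]] [[ 0.5653 -0.1832  0.1181]]
white [422  90  16  17 204] [429.3  98.2] [[ 0.7128 -0.2799  0.118 ]] [[ 0.774  -0.3158  0.0053]]
white [238 154  25  26 180] [249.7 166.4] [[ 0.5321 -0.2374  0.118 ]] [[ 0.5319 -0.2376  0.1168]]
white [307 231  19  12  81] [316.1 236.7] [[ 0.5474 -0.3424  0.118 ]] [[ 0.5395 -0.4039  0.0063]]
white [ 452  248   60   91 2299] [485.2 286.5] [[ 0.6851 -0.5221  0.118 ]] [[ 0.7029 -0.5713  0.0776]]
```

View pics/w2.png

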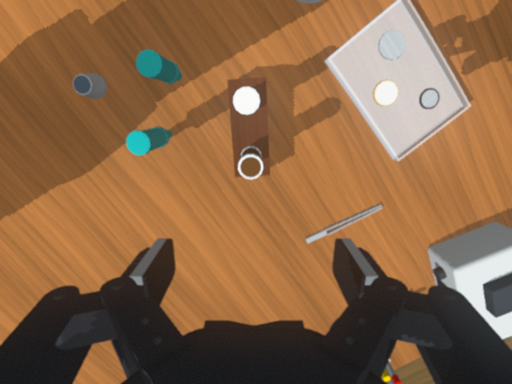

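The view shows the fresh top at (246,100), the used one's ring at (250,166) and the turquoise tubes at (155,65) and (145,140). The fresh tube is at (0.5653,-0.1832), and the 63.7 mm spacing to the used one matches the rack. Next I'll plan the approach.

```bash
python3 -c "
from h import *
plan([.5653,-.1832,.18],0,5)"
```

```text
[[1.6, -0.16, 1.81, 0.0], [1.6, -0.16, 1.81, 0.0], [1.6, -0.16, 1.81, 0.0], [1.6, -0.16, 1.81, 0.0], [1.6, -0.16, 1.81, 0.0]]
```

Call:
drive_tool --pt "2 -0.2 0 0" --pt "2 -0.2 1 0" --pt "2 -0.2 2 0" --pt "1.5 -0.2 2.5 0" --pt "0.7 0 2.5 0" --pt "0 0 1 0" --pt "0 0 0 0" --hand 0.65

```text
time: 4.1
tool_pos: [0.5712, -0.1653, 0.1757]
orientation: [[0.554, 0.833, 0.002], [0.833, -0.554, 0.005], [0.005, -0.001, -1.0]]
contact_force: [-0.2, 0.1, -0.4]
width: 0.0556
```

```bash
python3 -c "
from h import *
plan([.5653,-.1832,.094],0,1)"
```

```text
[[-1.86, 0.51, 8.16, 0.0]]
```

Call:
drive_tool --pt "-0.9 0.3 0 0" --pt "-0.8 0.2 0 0" --pt "0 0 0 0" --pt "0 0 0 0"

```text
time: 4.6
tool_pos: [0.5659, -0.1848, 0.1779]
orientation: [[0.555, 0.832, 0.005], [0.832, -0.555, 0.004], [0.006, 0.002, -1.0]]
contact_force: [-0.0, 0.4, 0.0]
width: 0.0553
```

```bash
python3 -c "
from h import *
plan([.5653,-.1832,.094],0,1)"
```

```text
[[0.04, -0.15, 8.39, 0.0]]
```

Call:
drive_tool --pt "0 -0.1 1.5 0" --pt "0 0 1.7 0" --pt "0 0 1.7 0" --pt "0 0 1.5 0" --pt "0 0 1 0" --pt "0 0 0.5 0" --pt "0 0 0 0" --pt "0 0 0 0"

```text
time: 5.6
tool_pos: [0.5651, -0.1833, 0.0923]
orientation: [[0.555, 0.832, 0.004], [0.832, -0.555, 0.005], [0.006, 0.0, -1.0]]
contact_force: [-0.4, -0.1, -0.1]
width: 0.056
```

```bash
python3 -c "
from h import *
plan([.5653,-.1832,.094],0,1)"
```

```text
[[0.02, 0.01, -0.17, 0.0]]
```

Well centred and at height. Closing the gripper.

Call:
drive_tool --pt "0 0 0 0" --pt "0 0 0 0" --pt "0 0 0 0" --pt "0 0 0 0" --pt "0 0 0 0" --hand 0

```text
time: 6.22
tool_pos: [0.5659, -0.1835, 0.0934]
orientation: [[0.555, 0.832, 0.006], [0.832, -0.555, 0.004], [0.007, 0.003, -1.0]]
contact_force: [0.3, -0.8, -0.8]
width: 0.0227
```

Call:
drive_tool --pt "0 0 -0.5 0" --pt "0 0 -1 0" --pt "0 0 -1 0" --pt "0 0 -1.5 0" --pt "0 0 -1.5 0" --pt "0 0 -2 0" --pt "0 0 -2 0" --pt "0 0 -1 0" --pt "0 0 0 0"

```text
time: 7.35
tool_pos: [0.5652, -0.1839, 0.2071]
orientation: [[0.555, 0.832, 0.007], [0.832, -0.555, 0.004], [0.008, 0.004, -1.0]]
contact_force: [0.3, 0.6, -1.4]
width: 0.0224
```

```bash
python3 -c "
from h import *
f=grab('wrist','w3.png'); a=grab('scene'); b=grab('side')
o=env.get_obs(); print(o['time'],o['tool_pos'],o['orientation'].round(4).tolist(),o['width'],o['contact_force'])
A=cv2.resize(a['color'][145:295,150:330],(540,450));B=cv2.resize(b['color'][140:300,195:288],(260,450))
cv2.imwrite('pics/z2.png',cv2.cvtColor(np.hstack([A,B]),cv2.COLOR_RGB2BGR))
for n,g in(('scene',a),('side',b)):
    hsv=cv2.cvtColor(g['color'],cv2.COLOR_RGB2HSV); m=cv2.inRange(hsv,(108,90,40),(128,255,255)); N,l,s,c=cv2.connectedComponentsWithStats(m)
    for i in range(1,N):
        if s[i,4]>20 and c[i][1]>150: print(n,s[i],c[i].round(1))
"
```

```text
7.5 [ 0.56474886 -0.18377186  0.20580097] [[0.555, 0.8319, 0.0057], [0.8318, -0.555, 0.0045], [0.0069, 0.0022, -1.0]] 0.02255122952737904 [-0.1341138  -0.81598888 -0.4614808 ]
scene [276 188   9   8  56] [279.9 191.2]
scene [362 302  17  13 162] [370.2 307.7]
side [254 182   7   7  29] [256.8 184.4]
side [365 213   8   6  42] [368.5 215.6]
```

View pics/z2.png

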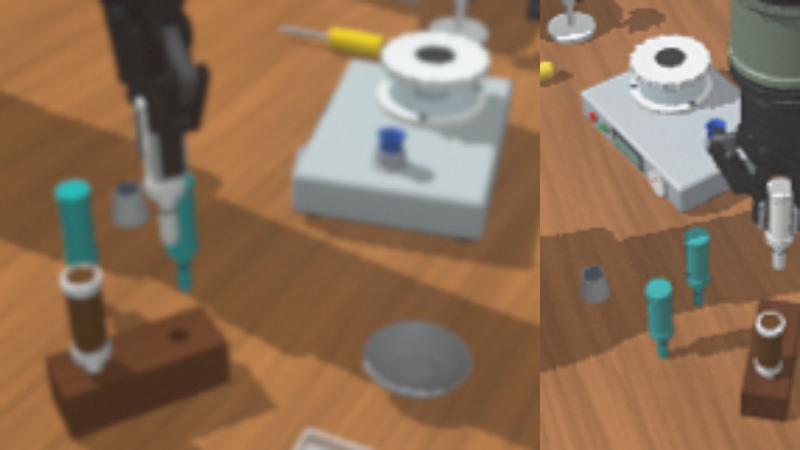

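The tube is held, the rack hole is empty, and the brown tube and the rest are undisturbed. The blue port is at (390,140) in the left crop. Next I'll move so the wrist camera looks straight down on the port.

Call:
drive_tool --pt "1 -0.7 -1 0" --pt "2 -1.4 -1 0" --pt "3 -2 -0.5 0" --pt "3 -2 0 0" --pt "3 -2 0 0" --pt "2 -1.4 0 0" --pt "1 -0.7 0 0" --pt "0 0 0 0" --pt "0 0 0 0"

```text
time: 8.62
tool_pos: [0.5615, 0.0068, 0.2331]
orientation: [[0.555, 0.832, 0.003], [0.832, -0.555, 0.005], [0.006, -0.001, -1.0]]
contact_force: [0.1, 0.1, 0.2]
width: 0.0227
```

```bash
python3 -c "
from h import *
f=grab('wrist','w4.png')
o=env.get_obs(); print(o['time'],o['tool_pos'],o['orientation'].round(4).tolist(),o['width'],np.abs(o['qd']).max())
hsv=cv2.cvtColor(f['color'],cv2.COLOR_RGB2HSV); m=cv2.inRange(hsv,(108,90,30),(128,255,255)); N,l,s,c=cv2.connectedComponentsWithStats(m)
for i in range(1,N):
    if s[i,4]>100:
        print(s[i],c[i].round(1)); k=np.vstack(np.nonzero(l==i)[::-1]).T.astype(np.float32)
        h=cv2.convexHull(k); e=cv2.fitEllipse(h); print(e,onplane(f,[e[0]],.08)); 
        P=bydepth(f,k); print(np.percentile(P[:,2],[5,50,95])); t=P[P[:,2]>.075]; print(len(t),t.mean(0),(t.max(0)+t.min(0))/2,np.ptp(t,axis=0))
"
```

```text
8.675 [0.56151652 0.00673583 0.2330773 ] [[0.5547, 0.8321, 0.0025], [0.832, -0.5547, 0.0052], [0.0058, -0.0008, -1.0]] 0.022506392151836235 0.00574271534429631
[231  83  27  28 545] [243.8  96.5]
((243.69566345214844, 96.54266357421875), (26.558382034301758, 27.72845458984375), 173.0863494873047) [[0.59920739 0.08421242 0.08      ]]
[0.05281481 0.07825673 0.08019757]
402 [0.59910265 0.08426557 0.07996619] [0.59891947 0.08245165 0.21275768] [0.02497348 0.02853294 0.27548569]
```

View pics/w4.png

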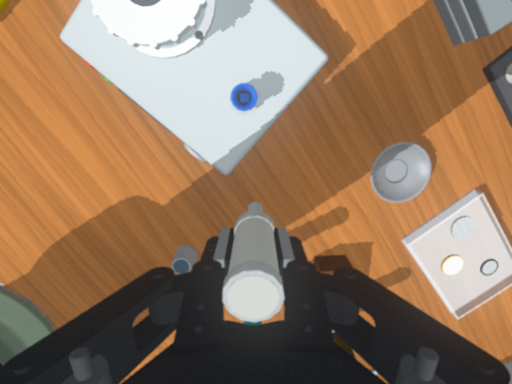

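The view shows the blue ring at (244,96), the held tube's white top at (254,297) and its stem tip near (255,208). The port is at (0.5992,0.0842), within 1.4 mm of the earlier look. Next I'll check the held tube's tilt.

```bash
python3 -c "
from h import *
f=grab('wrist'); o=env.get_obs(); p=o['tool_pos']; R=o['orientation']
g=f['color'][285:300]; hsv=cv2.cvtColor(f['color'],cv2.COLOR_RGB2HSV)
m=cv2.inRange(hsv,(0,0,185),(180,45,255)); N,l,s,c=cv2.connectedComponentsWithStats(m); i=l[297,254]; print(s[i],c[i])
k=np.vstack(np.nonzero(l==i)[::-1]).T; e=cv2.fitEllipse(cv2.convexHull(k.astype(np.float32))); print(e)
for uv,z in((e[0],p[2]+.0246),((255,208),p[2]-.0834)):
    q=onplane(f,[uv],z)[0]; print(q, 'tool frame mm',(R.T@(q-p)*1000).round(1), 'depth pt',(R.T@(bydepth(f,[uv])[0]-p)*1000).round(1))
for v in range(196,236,3): print(v,f['color'][v,254],f['depth'][v,254].round(4),(R.T@(bydepth(f,[(254,v)])[0]-p)*1000).round(1))
d=f['depth']; 
for v in (206,210,214,218,222):
    u=[x for x in range(230,280) if 0<d[v,x]<.3]; print(v,u[:1],u[-1:])
"
```

```text
[ 223  271   61   51 2448] [252.79166667 295.7626634 ]
((252.7203826904297, 295.7033996582031), (51.244503021240234, 61.057735443115234), 92.9716796875)
[0.56023168 0.00880765 0.25765376] tool frame mm [  1.2  -2.2 -24.6] depth pt [  1.8  -2.2 -25.4]
[0.56031807 0.0066519  0.14965376] tool frame mm [-1.2 -0.9 83.4] depth pt [ 5.5 -1.  65.3]
196 [143  99  63] 0.3677 [-39.6  -1.5 233. ]
199 [137  93  58] 0.369 [-43.9  -1.5 233. ]
202 [128 117 108] 0.2078 [ 5.1 -1.7 79.4]
205 [128 130 129] 0.2023 [ 4.8 -1.7 73.6]
208 [129 131 130] 0.1939 [ 5.6 -1.7 65.1]
211 [131 133 133] 0.1698 [12.2 -1.7 41.9]
214 [127 129 129] 0.1648 [12.3 -1.7 36.7]
217 [159 159 159] 0.1629 [11.3 -1.7 34.4]
220 [139 140 135] 0.1567 [12.  -1.7 28.2]
223 [139 139 135] 0.1532 [11.7 -1.7 24.4]
226 [138 139 135] 0.1486 [12.  -1.7 19.7]
229 [139 141 136] 0.1457 [11.7 -1.7 16.6]
232 [139 139 135] 0.1415 [12.  -1.7 12.2]
235 [138 139 135] 0.1386 [11.7 -1.7  9.2]
206 [248] [261]
210 [247] [262]
214 [243] [266]
218 [239] [270]
222 [236] [273]
```

Call:
drive_tool --pt "1 -0.1 0 0" --pt "2 -0.2 0 0" --pt "2 -0.3 0 0" --pt "1.6 -0.2 0 0" --pt "0.5 0 0 0" --pt "0 0 0 0" --pt "0 0 0 0" --pt "0 0 0 0"

```text
time: 9.72
tool_pos: [0.5967, 0.074, 0.2332]
orientation: [[0.556, 0.831, 0.002], [0.831, -0.556, 0.005], [0.005, -0.001, -1.0]]
contact_force: [0.2, 0.0, -1.4]
width: 0.0229
```

```bash
python3 -c "
from h import *
plan([.6009,.0839,.165],0,1)"
```

```text
[[1.02, -0.2, 6.82, 0.0]]
```

Call:
drive_tool --pt "0.5 -0.1 0.5 0" --pt "0.5 -0.1 1.5 0" --pt "0 0 1.5 0" --pt "0 0 1 0" --pt "0 0 0.3 0" --pt "0 0 0 0" --pt "0 0 0 0"

```text
time: 10.6
tool_pos: [0.6006, 0.0835, 0.1812]
orientation: [[0.557, 0.831, 0.001], [0.831, -0.557, 0.004], [0.004, -0.002, -1.0]]
contact_force: [-0.3, -0.1, -0.8]
width: 0.0228
```

```bash
python3 -c "
from h import *
plan([.6009,.0839,.165],0,1)
a=grab('scene');b=grab('side')
A=cv2.resize(a['color'][150:230,235:325],(450,400),interpolation=2);B=cv2.resize(b['color'][140:220,210:280],(350,400),interpolation=2)
cv2.imwrite('pics/z3.png',cv2.cvtColor(np.hstack([A,B]),cv2.COLOR_RGB2BGR))
"
```

```text
[[0.04, 0.01, 1.62, 0.0]]
```

View pics/z3.png

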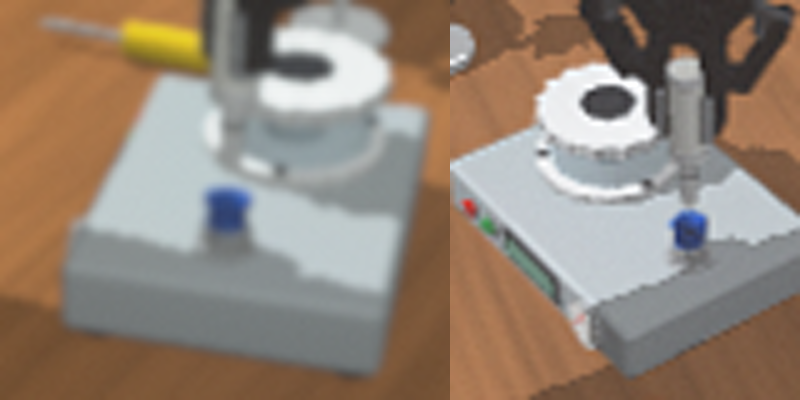

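The stem tip is just above the blue ring. In the side crop they line up (688 vs 690), but in the scene crop the stem looks slightly right of the ring (235 vs 228). I'll measure that offset by projection.

```bash
python3 -c "
from h import *
o=env.get_obs(); p=o['tool_pos']
for n in('scene','side'):
    f=grab(n); pr=lambda X: cv2.projectPoints(np.array(X,float).reshape(-1,1,3),np.array(f['rvec'],float),np.array(f['tvec'],float),K(f),np.array(f['distortion'],float))[0].reshape(-1,2).round(1)
    print(n,'port pred',pr([[.5992,.0842,.08],[.5992,.0842,.066]]).tolist(),'tip, stem mid, cap mid',pr([p+[0,0,-.083],p+[0,0,-.063],p+[0,0,-.038]]).tolist())
    hsv=cv2.cvtColor(f['color'],cv2.COLOR_RGB2HSV); m=cv2.inRange(hsv,(108,90,30),(128,255,255))
    for v in range(183,198):
        if n=='side': v-=4
        x=np.nonzero(m[v,240:300])[0]+240
        if len(x): print(v,x.min(),x.max(),(x.min()+x.max())/2)
    u0=int(pr([p+[0,0,-.063]])[0][0]); t=pr([p+[0,0,-.083]])[0]
    for v in range(int(t[1])-8,int(t[1])+2,2): print('grey',v,[int(q) for q in f['color'][v,u0-10:u0+11].mean(1)],u0-10,(f['depth'][v,u0-8:u0+9]*100).round(0).astype(int).tolist())
"
```

```text
scene port pred [[279.1, 188.8], [278.9, 193.4]] tip, stem mid, cap mid [[279.9, 183.0], [280.3, 176.1], [280.8, 167.3]]
188 277 283 280.0
189 277 284 280.5
190 277 284 280.5
191 277 283 280.0
192 277 283 280.0
193 277 282 279.5
194 277 282 279.5
195 278 282 280.0
grey 175 [199, 199, 200, 200, 202, 214, 227, 232, 218, 170, 131, 123, 123, 128, 142, 150, 150, 142, 132, 127, 130] 270 [103, 103, 103, 103, 103, 101, 101, 100, 87, 87, 87, 88, 97, 97, 97, 96, 97]
grey 177 [199, 200, 200, 200, 200, 205, 221, 230, 221, 181, 152, 145, 143, 143, 148, 151, 151, 149, 144, 138, 134] 270 [101, 102, 102, 102, 101, 100, 100, 100, 88, 88, 87, 88, 98, 97, 97, 97, 97]
grey 179 [200, 199, 199, 199, 197, 194, 197, 205, 199, 173, 153, 148, 146, 145, 149, 151, 151, 152, 152, 154, 152] 270 [101, 101, 101, 101, 101, 100, 99, 89, 88, 88, 88, 88, 98, 98, 97, 97, 97]
grey 181 [200, 200, 199, 200, 199, 198, 194, 183, 166, 150, 146, 148, 159, 180, 192, 184, 173, 164, 157, 155, 153] 270 [100, 100, 100, 100, 100, 100, 99, 89, 88, 88, 88, 88, 98, 98, 98, 98, 98]
grey 183 [200, 200, 200, 200, 200, 199, 199, 195, 186, 
[... 720 characters left out ...]
 [129, 130, 131, 131, 130, 131, 131, 120, 119, 120, 119, 132, 132, 132, 132, 132, 132]
grey 176 [165, 123, 77, 134, 176, 152, 136, 141, 137, 130, 137, 144, 139, 147, 151, 151, 148, 170, 203, 200, 199] 247 [130, 129, 130, 130, 131, 131, 131, 121, 120, 120, 120, 131, 131, 131, 131, 131, 131]
grey 178 [219, 181, 141, 149, 147, 138, 148, 175, 183, 127, 134, 141, 166, 205, 202, 200, 201, 199, 199, 198, 199] 247 [129, 130, 130, 130, 130, 130, 130, 121, 121, 121, 121, 130, 130, 130, 130, 130, 130]
grey 180 [162, 174, 206, 201, 204, 202, 202, 202, 196, 168, 140, 151, 180, 203, 201, 199, 200, 200, 198, 198, 199] 247 [129, 129, 129, 129, 130, 129, 129, 129, 121, 122, 121, 129, 129, 129, 129, 129, 129]
```

Both views put the stem over the port within about 1 mm, and the two cameras share a 1 px bias. Going down to the seal.

Call:
drive_tool --pt "0 0 0.5 0" --pt "0 0 0.6 0" --pt "0 0 0.6 0" --pt "0 0 0.6 0" --pt "0 0 0.4 0" --pt "0 0 0 0" --pt "0 0 0 0"

```text
time: 11.68
tool_pos: [0.6005, 0.0838, 0.152]
orientation: [[0.557, 0.831, 0.001], [0.831, -0.557, 0.004], [0.004, -0.002, -1.0]]
contact_force: [0.2, -0.9, 0.4]
width: 0.0227
```

Call:
drive_tool --pt "0 0 0.4 0" --pt "0 0 0.4 0" --pt "0 0 0.4 0" --pt "0 0 0.4 0"

```text
time: 12.18
tool_pos: [0.6012, 0.0839, 0.1385]
orientation: [[0.557, 0.831, 0.003], [0.831, -0.557, 0.006], [0.007, -0.001, -1.0]]
contact_force: [-8.5, -0.8, 21.3]
width: 0.023
```

Call:
drive_tool --pt "0 0 0.3 0" --pt "0 0 0.3 0"

```text
time: 12.42
tool_pos: [0.6024, 0.0838, 0.136]
orientation: [[0.557, 0.83, 0.006], [0.83, -0.557, 0.009], [0.011, 0.0, -1.0]]
contact_force: [-17.0, 0.4, 65.8]
width: 0.0228
```

```bash
python3 -c "
from h import *
o=env.get_obs(); print(o['time'],o['tool_pos'],o['contact_force'])
f=grab('wrist','w5.png'); R=o['orientation'];p=o['tool_pos']
for uv in((253,285),(253,296),(246,296),(260,296)): q=bydepth(f,[uv])[0]; print(q.round(4),(R.T@(q-p)*1000).round(1))
"
```

```text
12.425 [0.60239075 0.08376725 0.13595395] [-16.96692813   0.3946502   65.82250105]
[0.6043 0.0903 0.1614] [  6.8  -2.1 -25.3]
[0.6017 0.0865 0.162 ] [  2.1  -2.1 -26. ]
[0.5987 0.0871 0.1605] [  1.   -4.9 -24.6]
[0.6037 0.0844 0.1613] [  1.5   0.7 -25.3]
```

The force rose to 66 N and the tube's top is at z = 0.1615, against 0.162 expected when home, so it has bottomed. I'll relax the push and release.

Call:
drive_tool --pt "0 0 -0.1 0" --pt "0 0 0 0" --pt "0 0 0 0"

```text
time: 12.85
tool_pos: [0.6016, 0.0833, 0.1373]
orientation: [[0.557, 0.83, 0.005], [0.83, -0.557, 0.009], [0.01, -0.001, -1.0]]
contact_force: [-2.7, -1.0, 4.2]
width: 0.0224
```

Call:
drive_tool --pt "0 0 0 0" --pt "0 0 0 0" --pt "0 0 0 0" --pt "0 0 0 0" --pt "0 0 0 0" --pt "0 0 0 0" --hand 0.7

```text
time: 13.6
tool_pos: [0.6022, 0.0837, 0.1369]
orientation: [[0.557, 0.83, 0.006], [0.83, -0.557, 0.009], [0.011, 0.0, -1.0]]
contact_force: [0.7, -0.6, 0.6]
width: 0.0601
```

Call:
drive_tool --pt "0 0 -0.5 0" --pt "0 0 -1 0" --pt "0 0 -2 0" --pt "0 0 -2 0" --pt "0 0 -2 0" --pt "0 0 -1.5 0" --pt "-2 0 -0.5 0" --pt "-3 0 0 0" --pt "-3 0 0 0" --pt "-2 0 0 0" --pt "0 0 0 0" --pt "0 0 0 0"

```text
time: 15.1
tool_pos: [0.542, -0.0054, 0.2373]
orientation: [[0.558, 0.83, 0.007], [0.829, -0.558, 0.009], [0.011, 0.0, -1.0]]
contact_force: [0.8, 0.6, -0.0]
width: 0.0598
```

```bash
python3 -c "
from h import *
o=env.get_obs(); print(o['time'],o['tool_pos'],o['contact_force'])
a=grab('scene');b=grab('side');w=grab('wrist')
hsv=cv2.cvtColor(w['color'],cv2.COLOR_RGB2HSV); m=cv2.inRange(hsv,(0,0,185),(180,45,255)); N,l,s,c=cv2.connectedComponentsWithStats(m)
for i in range(1,N):
    if s[i,4]>200: print(s[i],c[i].round(1),bydepth(w,[c[i]]).round(4),onplane(w,[c[i]],.162).round(4))
A=cv2.resize(a['color'][130:290,150:330],(450,400),interpolation=2);B=cv2.resize(w['color'],(350,262))
B=np.vstack([B,np.zeros((138,350,3),np.uint8)])
cv2.imwrite('pics/z4.png',cv2.cvtColor(np.hstack([A,B]),cv2.COLOR_RGB2BGR))
"
```

```text
15.1 [ 0.54202468 -0.00538117  0.23727649] [ 0.75595162  0.56321715 -0.01672625]
[   68     0   256   149 22875] [207.2  54.5] [[0.5731 0.1304 0.0489]] [[0.5759 0.1027 0.162 ]]
[408 130  30  52 789] [423.9 153. ] [[ 0.7356 -0.1074  0.0109]] [[ 0.6676 -0.0359  0.162 ]]
[393 145  20  20 295] [402.9 154.7] [[ 0.7137 -0.0969  0.0043]] [[ 0.6539 -0.0284  0.162 ]]
[ 409  175  103  131 7686] [467.8 237.6] [[ 0.7457 -0.2648  0.0024]] [[ 0.671  -0.1198  0.162 ]]
```

View pics/z4.png

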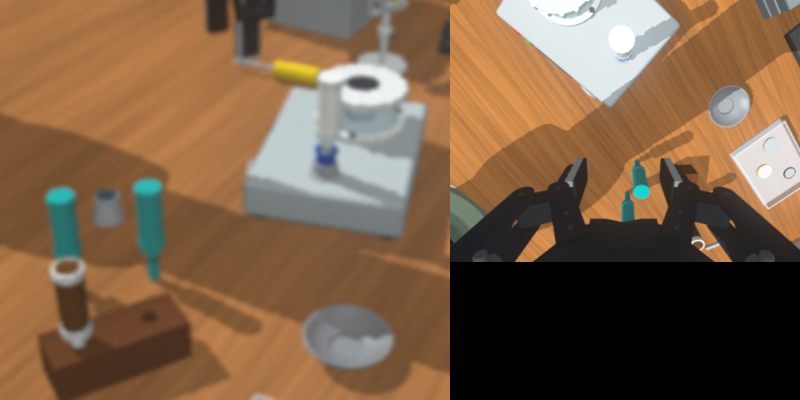

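The tube stands upright in the blue port and the gripper is clear of it. The brown, turquoise and other items are unmoved. I'll check the top's height, then hand in.

```bash
python3 -c "
from h import *
w=grab('wrist'); P=bydepth(w,[(u,v) for u in range(232,270) for v in range(40,80)]); t=P[P[:,2]>.15]; print(len(t),np.median(t,axis=0),np.percentile(t[:,2],[25,75]))
z=np.median(t[:,2])
if len(t)>200 and .157<z<.166: print(env.hand_in(),'handed in')
"
```

```text
1273 [0.59797242 0.08487049 0.16224677] [0.16170107 0.16271474]
the job is handed in; nothing more can be done
None handed in
```

The fresh white-sleeve filter is in the tester's blue port, pushed past the seal to the bottom and released. I handed the job in at about 15 s of the 42 s allowed.

- **Seating:** the push took about 21 N through the seal, then rose to about 66 N when the stem hit the floor. After release, the tube's top measured 162.2 mm above the bench, against 162 mm expected when it is home.
- **Position and surroundings:** the tube stands upright in the port, with its top within about 1.5 mm of the measured port centre. The gripper is clear and reads roughly zero force. In the last pictures the brown filter, the turquoise tubes and the other items in view showed no sign of having moved.
- **Disagreements:** the cameras differed from the arm's own position by about 1–2 mm. I corrected for this by measuring the held tube and the port with the same camera. No check failed.

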